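Zero the tip counter and hold the tilting bin tipped

TASK

First turn the tip counter's knob back anticlockwise to its zero stop, its pointer against the small pin at the heavy line. Then take the rod of the tilting bin's side lever, swing it forward (away from the robot) against its spring until it is fully at its stop, and finish while still holding it there, so that a colleague can brush out the tipped bin. Leave the counter at zero and the other things on the bench where they are.

Things in the scene. Friction and masses are not known exactly. Their poses are not given: they have to be found in the camera images.
- bracket: fixed dark steel pivot bracket of the tilting bin. Origin on the bench under the axle; x forward (the way the bin tips), y left along the axle, yaw varies. Base x -70..70, y -72..162 mm; uprights at y -31 and 131, 6 thick, x -55..55, up to z 190; axle at z 130; rubble tray x 85..205, y -20..120, 30 high.
- tipbin (a joint): tilt of the open steel bin (140 x 140 x 110 mm, pivoted at its middle, centre at bracket y 50) with its lever: 0 = level at rest, grows as the lever goes forward and the bin tips forward, hard stop at 1.0 rad. A spring always drives it back to 0: about 0.45 Nm at 0, 1.4 Nm at 1.0 (3 and 9 N at the rod).
- lever_pivot (a point): the bin's side lever, rigid with the bin, on its right (-y). Origin on the axle (bracket 0, 0, 130 mm); axes as the bracket's when level. Flat arm 18 x 7 mm (y -48..-41) leaning back 0.5 rad at rest, forward 0.5 rad at the stop, ends 10 beyond the rod. 150 mm from the axle a level black rod, diameter 16, sticks out right from y -46 to -121, end cap diameter 22 to y -125.
- lever_grip (a point): point on the rod's centre line where it is best gripped (bracket y -88 mm), 150 mm from the axle; at rest 72 mm behind the axle and 262 mm above the bench, midway 280 mm high, at the stop 72 mm in front of the axle and 262 mm high.
- counter: fixed grey tip counter box, 100 x 100 mm, 52 mm high, white dial and knob on top, stop pin and heavy zero line on the dial towards the box's +x. Origin centre of its underside; x forward, its yaw varies.
- counter_knob (a joint): angle of the counter's knob about the vertical: 0 = zero stop, pointer along the box's +x on the heavy zero line, touching the stop pin. Grows clockwise seen from above (up to 1.6 rad), so zero it by turning anticlockwise. Light friction (0.05 Nm); stays where it is left.
- knob_grip (a point): middle of the knob's bar grip, on the turning axis, 76 mm above the bench; turns with the knob, x along the bar towards the pointer. Bar 46 mm long, 14 thick, from 58 to 87 mm above the bench, over a disc of diameter 42 (top at 58 mm); a small black pointer sticks out low under one end, to 36 mm from the axis.
- femur: brown fossil femur fragment, about 125 x 75 x 44 mm; not part of the job; lies loose on the bench, origin centre of its underside
- hammer_head: rusted rock hammer head, 110 x 28 x 28 mm; not part of the job; lies loose on the bench, origin centre of its underside
- jar: green glass jar with steel cap, diameter 60, 90 high mm; not part of the job; lies loose on the bench, origin centre of its underside
- cast_block: white plaster cast block, 60 x 90 x 45 mm; not part of the job; lies loose on the bench, origin centre of its underside
- chisel: dark steel flat chisel, 20 x 170 x 14 mm; not part of the job; lies loose on the bench, origin centre of its underside
- brush: flat brush with wooden handle, 155 x 40 x 16 mm; not part of the job; lies loose on the bench, origin centre of its underside
Not all that is in view belongs to the job. Leave any pink or yellow look-alike of the counter alone.

How it is judged (in metres and radians):
On the way, in this order (a step that is already met when the one before it is completed fails the run):
1. the counter's knob is back at its zero stop, with the bin still level (value of joint counter_knob below 0.08 rad and value of joint tipbin below 0.15 rad), for 0.2 s.
2. the lever is swung forward to its stop by the gripper (value of joint tipbin above 0.94 rad and (contact force between any of tipbin_c5, tipbin_c7, tipbin_c8 and the fingers above 2 N or contact force between any of tipbin_c5, tipbin_c7, tipbin_c8 and the arm above 2 N)), for 0.3 s.
At the end, for the whole second after the job is handed in: The gripper still holds the lever forward at its stop: tilt above 0.94 rad of 1.0, at least 2 N of contact between robot and lever; the counter knob is within 0.1 rad of its zero stop; every other loose thing is within 30 mm of where it started (all of step 2 and value of joint counter_knob below 0.1 rad and distance of each of femur, hammer_head, jar, cast_block, chisel, brush from where it was at the start of the episode below 0.03 m); the arm keeps its last pose, push and grip.
It fails at once if another thing on the bench is pushed or lifted away (30 mm) (not (distance of each of femur, hammer_head, jar, cast_block, chisel, brush from where it was at the start of the episode below 0.03 m)).
It also fails if it takes over 56 s, if anything falls off the work surface, if the arm or the gripper's body presses on something with over 40 N, if the wrist force passes 120 N, or if a joint passes its speed limit or range.

ROBOT

A 6-joint arm with a two-finger parallel gripper is mounted at the origin on the work surface. World frame = base frame: x ahead of the robot, y to its left, z up, the work surface at z = 0. Lengths are in m, angles in degrees, forces in N, time in s.
With the tool pointing down it reaches from about 0.425 to 0.925 m from the base axis. Payload 12.5 kg.
Tool frame: the origin (TCP) lies midway between the tips of the shut fingers; the grasp point (between the pads) lies 19 mm behind it; z points along the fingers, y is the direction in which the jaws open and shut (so a half turn about z gives the same grasp; the last joint's range is limited). The gripper opens to 85 mm and grips with 20 to 120 N. Pads are 22 mm wide; open, the fingers measure 114 mm over their backs; the gripper's body (76 mm by 85 mm) begins 54 mm behind the grasp point. The pads swing forward as they close: fully open they stand 13 mm farther back than shut.
Start: joints at [62.246, 28.126, 89.318, -0, 62.55, -6.05], TCP at [0.231, 0.581, 0.231] pointing down, gripper open.
Joint ranges: [-177.58, 177.58], [-47.91, 125.51], [2.72, 160], [-65.01, 245.01], [3.68, 167.84], [-153.87, 153.87]. Speed limits (degrees/s): [127.2, 127.2, 159.86, 180, 180, 180].

INTERFACE

Orientations are given as [roll, pitch, yaw] about the fixed x, y, z axes, in that order (R = Rz(yaw) Ry(pitch) Rx(roll)).
In Python, from cell import bot gives the robot as it stands. The module is installed in compiled form; this text tells all that it offers. Calls block until the motion is done:
- bot.reach(position, orientation): joint-space move of the TCP to a pose.
- bot.movel(position, frame=None, max_speed=0.15): straight line of the TCP; frame=None keeps the orientation; max_speed is the mean speed in m/s.
- bot.goto_joints(angles): joint-space move.
- bot.open_gripper() and bot.grab(grasp_force=None): open the fingers fully, or close them until they stop; grasp_force is the grip in N (None keeps the last).
- bot.pause(seconds).
- bot.ik(position, orientation): joint angles nearest the present ones, or None.
- bot.sense(): the state.
- bot.capture(name): name is "side" or "top"; returns the picture (384x512x3 uint8, red, green, blue); there is no depth.
- bot.camera_info(name): a dict with "fx", "fy", "cx", "cy" (pixels), "origin" and "orientation" of the camera in the world. Camera axes: x right, y up, looking along -z (the intrinsics and any distortion apply to the point x, -y, -z); pixel columns grow to the right and rows downward; lengths in m; the calibration is good to about 2 mm. A picture is of the moment at which its call begins. camera_info takes no time and is no camera call.
A pose or a line that the arm cannot do raises bot.IKError and nothing moves.
- bot.sign_off(): hands the job in, once; it reports no verdict.
The state is a dict: "clock": time; "joints": joint angles; "joint_vel": joint speeds; "joint_torque": joint torques, N m; "tool_pos": TCP position; "ee_rot": TCP orientation; "wrist_force": force on the tool from outside, world axes, zero at the start; "wrist_torque": the same for the moment, N m; "grip_width": finger opening in m.
Only numpy, scipy, OpenCV 4.12 (cv2) and the standard library are available. Lean on these libraries where they do the work, as an engineer would, in place of code of your own. Each camera call takes 0.05 s, during which the arm holds its last target.

## Working session

There is one attempt and no reset: what is moved stays moved. The work goes in short steps, each a Python script; the robot and the scene stay as the last script left them, time stands still between calls to the robot, and variables do not carry over. Pictures are saved under pics/ and viewed, and the job is handed in when it is done.

```bash
mkdir -p pics; python3 - <<'E'
from cell import bot
import cv2
for n in("side","top"):
    im=bot.capture(n); cv2.imwrite(f"pics/{n}0.png",im[:,:,::-1]); print(n,bot.camera_info(n))
print(bot.sense())
E
```

```text
side {'fx': 397.62852132795877, 'fy': 397.62852132795877, 'cx': 254.64526111715915, 'cy': 189.34804461713415, 'origin': array([-0.09443097, -0.68064803,  0.86451084]), 'orientation': array([ 53.57035324,  -0.87172662, -42.56798949])}
top {'fx': 358.49445684564785, 'fy': 358.49445684564785, 'cx': 248.04514874668033, 'cy': 191.84473471858854, 'origin': array([0.33819341, 0.02328731, 1.33707436]), 'orientation': array([ 10.02112691,   0.1417429 , -91.1005257 ])}
{'clock': 0.1, 'joints': array([ 6.22452840e+01,  2.81606268e+01,  8.93483688e+01, -2.21728482e-03,
        6.25483586e+01, -6.05099584e+00]), 'joint_vel': array([ 0.04782273, -0.05010654, -0.03015504,  0.0836507 ,  0.05950666,
        0.03105162]), 'joint_torque': array([ 1.90566803e-03, -6.19440007e+01, -2.62022978e+01, -1.44144547e-04,
        2.99490268e-03,  1.28071625e-05]), 'tool_pos': array([0.23102403, 0.58050918, 0.23077647]), 'ee_rot': array([-1.79942758e+02, -4.09027310e-03,  1.58297301e+02]), 'wrist_force': array([-0.79515356, -0.80948721,  0.52907042]), 'wrist_torque': array([-0.03097782,  0.047909  , -0.00648698]), 'grip_width': 0.08527412071787573}
```

View pics/side0.png

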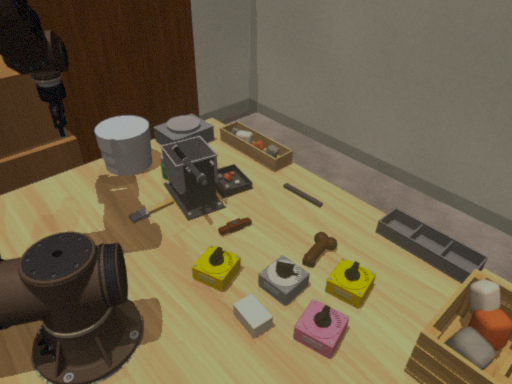

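View pics/top0.png

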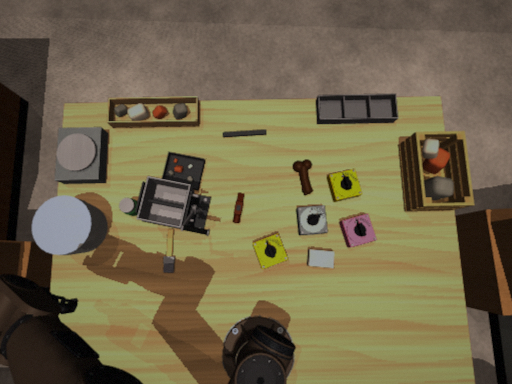

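The real grey counter is at about (312,220) in top and (284,278) in side. The bin is at (165,203) in top, with its lever at about (200,212). I'll zoom in on both.

```bash
cat > h.py <<'E'
import numpy as np,cv2
from scipy.spatial.transform import Rotation as R
from cell import bot
C={n:bot.camera_info(n) for n in("side","top")}
def ray(n,u,v):
    c=C[n]; d=np.array([(u-c['cx'])/c['fx'],-(v-c['cy'])/c['fy'],-1])
    return c['origin'],R.from_euler('xyz',c['orientation'],degrees=True).apply(d)
def onz(n,u,v,z):
    o,d=ray(n,u,v); return o+d*(z-o[2])/d[2]
def proj(n,p):
    c=C[n]; q=R.from_euler('xyz',c['orientation'],degrees=True).inv().apply(np.array(p)-c['origin'])
    return np.array([c['cx']-c['fx']*q[0]/q[2],c['cy']+c['fy']*q[1]/q[2]])
def tri(a,b):
    (o1,d1),(o2,d2)=ray("side",*a),ray("top",*b)
    d1=d1/np.linalg.norm(d1);d2=d2/np.linalg.norm(d2)
    s=np.linalg.lstsq(np.c_[d1,-d2],o2-o1,rcond=None)[0]
    p,q=o1+s[0]*d1,o2+s[1]*d2
    return (p+q)/2,np.linalg.norm(p-q)
def crop(im,x0,y0,w,h,k,name):
    cv2.imwrite(name,cv2.resize(im[y0:y0+h,x0:x0+w,::-1],None,fx=k,fy=k,interpolation=cv2.INTER_CUBIC))
E
python3 - <<'E'
import cv2
from h import *
s=cv2.imread("pics/side0.png")[:,:,::-1];t=cv2.imread("pics/top0.png")[:,:,::-1]
a=[]
for im,x,y in((t,282,190),(s,254,250)): a.append(cv2.resize(im[y:y+60,x:x+60],None,fx=6.6,fy=6.6,interpolation=cv2.INTER_CUBIC))
cv2.imwrite("pics/kn.png",cv2.hconcat(a)[:,:,::-1])
a=[]
for im,x,y in((t,120,150),(s,145,125)): a.append(cv2.resize(im[y:y+100,x:x+100],None,fx=4,fy=4,interpolation=cv2.INTER_CUBIC))
cv2.imwrite("pics/lv.png",cv2.hconcat(a)[:,:,::-1])
E
```

```text
(no output)
```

View pics/kn.png

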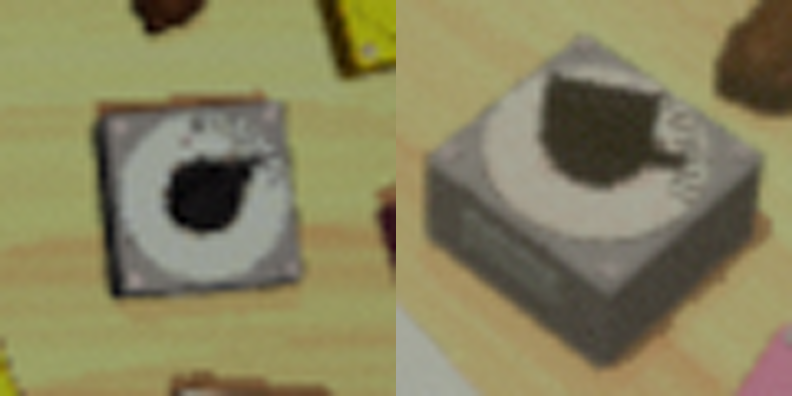

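View pics/lv.png

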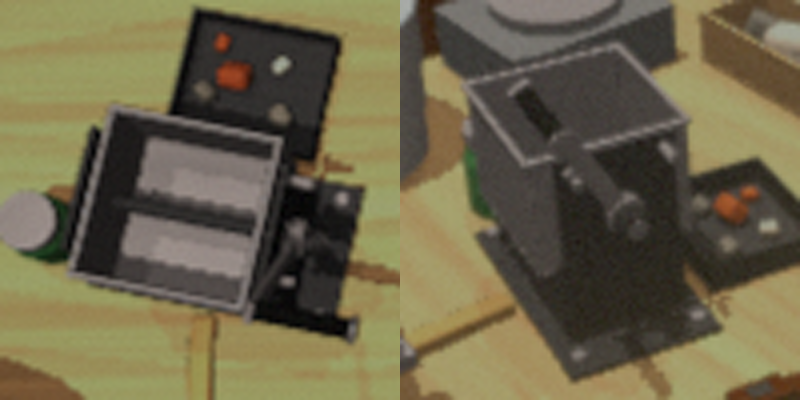

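```bash
python3 - <<'E'
from h import *
cr=lambda x,y:(282+x/6.6-.5,190+y/6.6-.5)
P=[onz("top",*cr(*c),.052)[:2] for c in((105,108),(282,100),(300,282),(118,295))]
P=np.array(P);print(P, np.linalg.norm(np.diff(P,axis=0),axis=1))
c=P.mean(0);ex=(P[0]+P[1]-P[2]-P[3]);yaw=np.arctan2(ex[1],ex[0]);print("counter",c,np.degrees(yaw))
sr=lambda x,y:(254+(x-396)/6.6-.5,250+y/6.6-.5)
Q=np.array([onz("side",*sr(*q),.052)[:2] for q in((428,160),(583,40),(762,162),(607,296))]);print("side c",Q.mean(0),Q)
tip=onz("top",*cr(267,157),.057)[:2]-c;print("tip",tip,np.linalg.norm(tip),np.degrees(np.arctan2(tip[1],tip[0])-yaw))
Q.mean(0)
ts=onz("side",*sr(684,161),.057)[:2]-Q.mean(0);print("tip",ts,np.degrees(np.arctan2(ts[1],ts[0])-yaw))
# bracket
tr=lambda x,y:(120+x/4-.4,150+y/4-.4)
loc=np.array([(205,120),(205,-20),(85,-20)])/1000.
W=np.array([onz("top",*tr(*q),.03)[:2] for q in((195,9),(342,38),(318,160))])
a=loc-loc.mean(0);b=W-W.mean(0)
th=np.arctan2((a[:,0]*b[:,1]-a[:,1]*b[:,0]).sum(),(a*b).sum());Rm=np.array([[np.cos(th),-np.sin(th)],[np.sin(th),np.cos(th)]])
o=W.mean(0)-Rm@loc.mean(0);print("br",o,np.degrees(th),np.linalg.norm(b,axis=1)/np.linalg.norm(a,axis=1))
def b2w(p):
    return np.r_[o+Rm@np.array(p[:2])/1000,p[2]/1000]
s=cv2.imread("pics/side0.png");t=cv2.imread("pics/top0.png")
out=[]
for n,im,x0,y0 in(("top",t,120,150),("side",s,145,125)):
    g=cv2.resize(im[y0:y0+100,x0:x0+100],None,fx=4,fy=4,interpolation=cv2.INTER_CUBIC)
    for p,col in(((-72,-46,262),(0,0,255)),((-72,-125,262),(0,0,255)),((0,-45,130),(0,255,0)),((-72,-88,262),(255,0,0)),((-70,-72,8),(255,255,0)),((70,-72,8),(255,255,0)),((205,120,30),(0,255,255)),((205,-20,30),(0,255,255))):
        q=(proj(n,b2w(p))-[x0,y0]+.5)*4;cv2.circle(g,tuple(int(v) for v in q),4,col,-1)
        if n=="top" and p[2]==262: print(b2w(p),proj(n,b2w(p)),proj("side",b2w(p)))
    out.append(g)
cv2.imwrite("pics/lv2.png",cv2.hconcat(out))
E
```

```text
[[ 0.51035147 -0.15527323]
 [ 0.51287389 -0.25237187]
 [ 0.41350791 -0.25651902]
 [ 0.40842592 -0.15789494]] [0.0971314  0.09945249 0.09875493]
counter [ 0.4612898  -0.20551477] 1.9259677651803897
side c [ 0.45986068 -0.21004962] [[ 0.40988647 -0.16450364]
 [ 0.50474538 -0.1596214 ]
 [ 0.51023725 -0.25563354]
 [ 0.41457361 -0.26043992]]
tip [ 0.01983727 -0.0358846 ] 0.04100270267968062 -62.991828200027605
tip [ 0.02354167 -0.02682968] -50.66068069577195
br [0.50207263 0.24144275] -11.396674329728924 [1.02384528 0.98804129 1.00847535]
[0.42240266 0.21057698 0.262     ] [185.83966033 227.85235192] [175.67959709 149.9676889 ]
[0.40679222 0.13313465 0.262     ] [211.71551281 232.58661343] [186.47209715 162.59683597]
[0.41410344 0.16940511 0.262     ] [199.58053311 230.36639026] [181.28964993 156.53244981]
```

View pics/lv2.png

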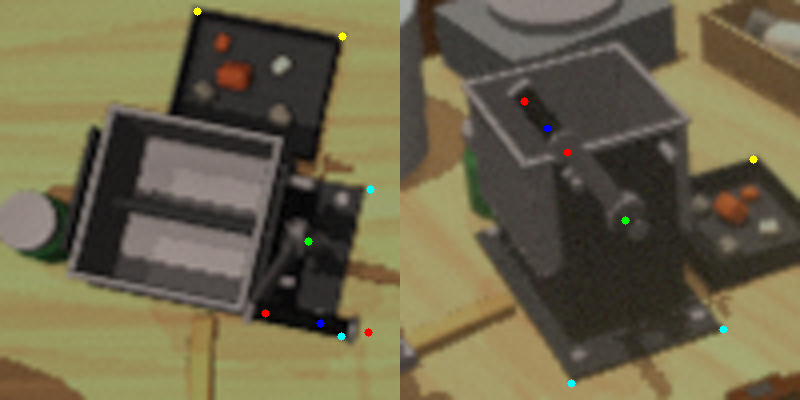

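```bash
cat > fit.py <<'E'
from h import *
from scipy.optimize import least_squares
tr=lambda x,y:(120+x/4-.4,150+y/4-.4)
sr=lambda x,y:(145+(x-400)/4-.4,125+y/4-.4)
def b2w(v,p):
    c,s=np.cos(v[2]),np.sin(v[2]);x,y,z=np.array(p)/1000
    return np.array([v[0]+c*x-s*y,v[1]+s*x+c*y,z])
obs=[("top",tr(195,9),(205,120,30)),("top",tr(342,38),(205,-20,30)),
("top",tr(110,105),(70,120,185)),("top",tr(283,140),(70,-20,185)),("top",tr(246,313),(-70,-20,185)),("top",tr(70,275),(-70,120,185)),
("top",tr(353,328),(-72,-123,262)),("top",tr(362,185),(70,-72,8)),
("side",sr(465,86),(-70,120,185)),("side",sr(617,44),(70,120,185)),("side",sr(690,120),(70,-20,185)),("side",sr(526,164),(-70,-20,185)),
("side",sr(572,380),(-70,-72,8)),("side",sr(721,327),(70,-72,8)),("side",sr(755,158),(205,120,30)),
("side",sr(566,147),(-72,-123,262))]
f=lambda v:np.concatenate([proj(n,b2w(v,p))-q for n,q,p in obs])
if __name__=="__main__":
    r=least_squares(f,[.5,.24,-.2],loss="soft_l1");print(r.x,np.degrees(r.x[2]));print(r.fun.reshape(-1,2).round(1))
    for t in("top","side"):
        k=[i for i,o in enumerate(obs) if o[0]==t]
        r2=least_squares(lambda v:f(v).reshape(-1,2)[k].ravel(),r.x,loss="soft_l1");print(t,r2.x);
        print(r2.fun.reshape(-1,2).round(1).tolist())
    print("grip",b2w(r.x,(-72,-88,262)))
E
python3 fit.py
```

```text
[ 0.50616359  0.24658746 -0.21316271] -12.21332367342766
[[-0.  -0.9]
 [-0.6 -1.2]
 [ 1.3  0.5]
 [-0.4 -0.2]
 [-0.8 -1.5]
 [ 0.9 -0.3]
 [ 1.   0. ]
 [ 0.9  0.3]
 [-0.6  0.2]
 [-0.1  0.9]
 [-0.8  0.2]
 [-0.5  0.7]
 [-0.6 -0.5]
 [ 0.3 -0.3]
 [ 0.3 -0.4]
 [-0.5 -0.4]]
top [ 0.50492426  0.24788136 -0.21767248]
[[-0.1, -0.6], [-0.7, -0.8], [1.0, 0.7], [-0.8, 0.2], [-1.3, -1.1], [0.4, -0.1], [0.5, 0.6], [0.7, 0.7]]
side [ 0.50701259  0.24581298 -0.21118302]
[[-0.3, 0.2], [0.1, 0.9], [-0.5, 0.2], [-0.1, 0.7], [-0.2, -0.5], [0.6, -0.4], [0.5, -0.5], [0.0, -0.3]]
grip [0.4171766  0.17581094 0.262     ]
```

```bash
python3 - <<'E'
from h import *
sr=lambda x,y:(254+(x-396)/6.6-.5,250+y/6.6-.5)
for q in((552,75),(662,95)): print(onz("side",*sr(*q),.087))
c=[.4605,-.2078]
for p,y in(((.231,.581,.45),158.3),((*c,.35),-55),((*c,.064),-55),((*c,.064),8),((.417,.176,.36),77.8),((.417,.176,.243),77.8),((.58,.14,.243),77.8)):
    print(bot.ik(list(p),[180,0,y]))
E
```

```text
[ 0.4557652 -0.1872819  0.087    ]
[ 0.48086214 -0.22414652  0.087     ]
[62.26749916 21.00870222 68.46083663  0.         90.53046115 -6.03250084]
[-3.17822192e+01  1.20199381e+01  9.55918595e+01 -2.54444375e-14
  7.23882024e+01  1.13217781e+02]
[-3.17822192e+01  3.28234485e+01  1.14933267e+02 -2.54444375e-14
  3.22432847e+01  1.13217781e+02]
[-3.17822192e+01  3.28234485e+01  1.14933267e+02 -2.54444375e-14
  3.22432847e+01  5.02177808e+01]
[ 1.45109429e+01  6.71334493e+00  1.00723374e+02 -2.54444375e-14
  7.25632807e+01  2.67109429e+01]
[ 1.45109429e+01  1.32641681e+01  1.11479249e+02 -2.54444375e-14
  5.52565830e+01  2.67109429e+01]
[ 7.22925542e+00  2.51555749e+01  9.26170259e+01 -2.54444375e-14
  6.22273992e+01  1.94292554e+01]
```

```bash
python3 - <<'E'
from h import *
c=[.461,-.208]
bot.reach([.231,.581,.45],[180,0,158.3])
bot.reach([*c,.30],[180,0,-55.5])
bot.movel([*c,.11],max_speed=.15)
im=bot.capture("side");crop(im,214,150,150,150,4,"pics/k1.png")
print(bot.sense())
E
```

```text
{'clock': 5.375, 'joints': array([-3.17699154e+01,  2.82736631e+01,  1.13006791e+02, -2.99549766e-04,
        3.86464161e+01,  1.13729639e+02]), 'joint_vel': array([-0.07332339, -0.138074  ,  0.08902498,  0.13094681, -0.12127286,
        0.11448843]), 'joint_torque': array([-9.76005656e-03, -5.23734927e+01, -1.68917048e+01,  1.05130089e-04,
       -2.66529853e-03, -1.38032879e-04]), 'tool_pos': array([ 0.46126042, -0.20814539,  0.11066349]), 'ee_rot': array([-1.79970743e+02, -6.70222064e-02, -5.54993379e+01]), 'wrist_force': array([ 0.36043448, -1.01770082,  0.43940589]), 'wrist_torque': array([-0.02389248, -0.0087415 ,  0.04685133]), 'grip_width': 0.08532064839018788}
```

View pics/k1.png

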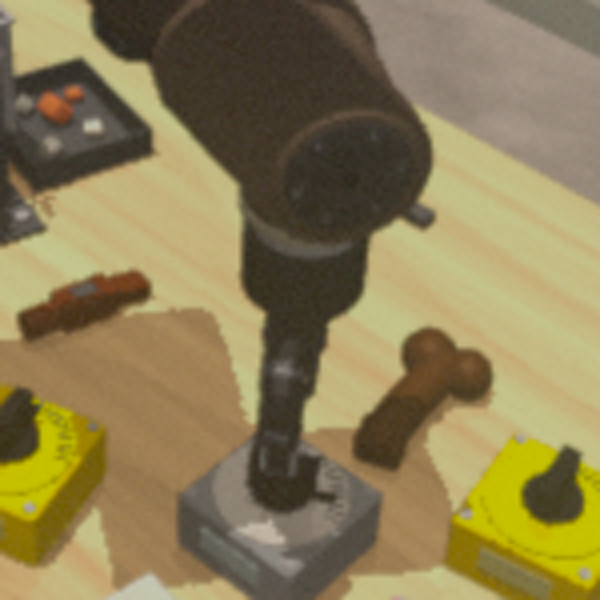

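The gripper stands over the grey counter's knob (crop (285,480)) with the bar between the fingers, and the hand is clear of its neighbours. Next I'll lower, grip and turn in steps, watching the torque.

```bash
python3 - <<'E'
from h import *
c=[.461,-.208]
bot.movel([*c,.065],max_speed=.1)
bot.grab(25)
s=bot.sense();print(s['grip_width'],s['wrist_force'],s['wrist_torque'])
for y in(-40,-25,-12,-4,0,2,4,6):
    bot.reach([*c,.065],[180,0,y]);s=bot.sense()
    print(y,s['ee_rot'][2].round(2),s['grip_width'].round(4),s['wrist_force'].round(1),s['wrist_torque'].round(2),s['clock'])
    if abs(s['wrist_torque'][2])>1: break
im=bot.capture("top");crop(im,262,170,100,100,6,"pics/k2.png")
E
```

```text
0.01325288611691933 [5.49748321 7.00641709 3.29583156] [ 1.26180801 -0.87100629 -0.05022667]Traceback (most recent call last):
  File "<stdin>", line 8, in <module>
AttributeError: 'float' object has no attribute 'round'
```

```bash
python3 - <<'E'
from h import *
c=[.4615,-.2075]
for y in(-40,-25,-12,-4,0,2,4,6):
    bot.reach([*c,.065],[180,0,y]);s=bot.sense()
    print(y,round(s['ee_rot'][2],2),round(s['grip_width'],4),s['wrist_force'].round(1),s['wrist_torque'].round(2),round(s['clock'],2))
    if abs(s['wrist_torque'][2])>1: break
im=bot.capture("top");crop(im,262,170,100,100,6,"pics/k2.png")
im=bot.capture("side");crop(im,234,220,100,100,6,"pics/k3.png")
E
```

```text
-40 -40.01 0.0132 [5.5 6.7 3.7] [ 1.09 -0.77  0.01] 7.24
-25 -24.97 0.0132 [ 6.1 10.4  4.3] [ 1.67 -1.21  0.01] 7.6
-12 -11.98 0.0132 [ 9.1 13.4  4. ] [ 2.15 -1.57  0.04] 7.93
-4 -3.97 0.0132 [10.2 15.7  4.5] [ 2.5  -1.61  0.05] 8.19
0 0.01 0.0133 [10.3 14.9  5.2] [ 2.65 -1.71  0.06] 8.44
2 2.0 0.0136 [10.6 16.8  4.8] [ 2.68 -1.65  0.03] 8.69
4 3.96 0.0137 [10.6 16.5  4.3] [ 2.72 -1.8  -0.15] 8.94
6 5.88 0.0135 [ 9.9 16.2  5.1] [ 2.75 -1.75 -0.74] 9.19
```

View pics/k3.png

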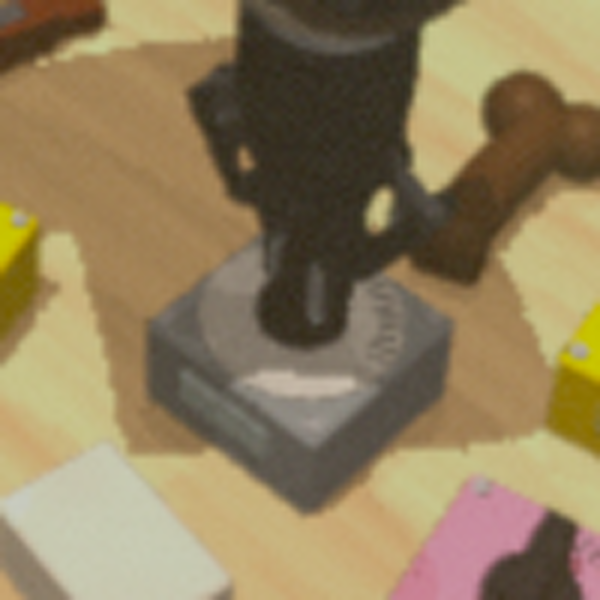

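The torque climbs to -0.74 Nm between 2° and 6° of yaw, so the knob is at its stop. I'll release it, back off and check.

```bash
python3 - <<'E'
from h import *
bot.open_gripper()
s=bot.sense();print(s['wrist_force'])
p=s['tool_pos'];bot.movel([p[0],p[1],.36],max_speed=.25)
bot.reach([.35,.05,.40],[180,0,77.8])
a=[]
for n,x,y in(("top",282,190),("side",254,250)):
    a.append(cv2.resize(bot.capture(n)[y:y+60,x:x+60],None,fx=6.6,fy=6.6,interpolation=cv2.INTER_CUBIC))
cv2.imwrite("pics/kn2.png",cv2.hconcat(a)[:,:,::-1]);print(bot.sense()['clock'])
E
```

```text
[-0.0521351   0.24982715  0.136192  ]
12.5083
```

View pics/kn2.png

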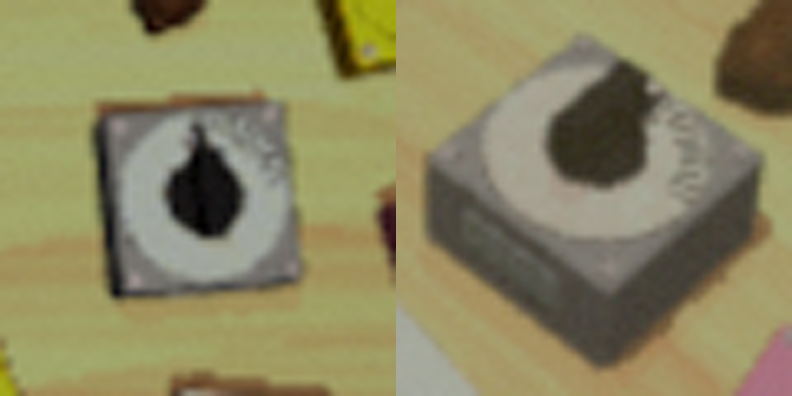

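The pointer (top crop (196,125), axis (205,193)) sits on the zero line at the pin. Now the lever.

```bash
cat >> fit.py <<'E'
V=(.5062,.2466,-.2132)
E
python3 - <<'E'
from h import *
from fit import b2w,V
g=b2w(V,(-72,-88,262))
bot.reach([g[0],g[1],.33],[180,0,77.8])
print(bot.sense()['tool_pos'])
bot.movel([g[0],g[1],.262-.017],max_speed=.1)
s=bot.sense();print(s['wrist_force'],s['tool_pos'],s['clock'])
a=[]
for n,x,y in(("top",120,150),("side",145,125)):
    a.append(cv2.resize(bot.capture(n)[y:y+100,x:x+100],None,fx=4,fy=4,interpolation=cv2.INTER_CUBIC))
cv2.imwrite("pics/l1.png",cv2.hconcat(a)[:,:,::-1])
E
```

```text
[0.41735921 0.17541407 0.32986355]
[-0.11243593  0.56388514  0.23741933] [0.41745815 0.17578619 0.24555643] 14.1917
```

View pics/l1.png

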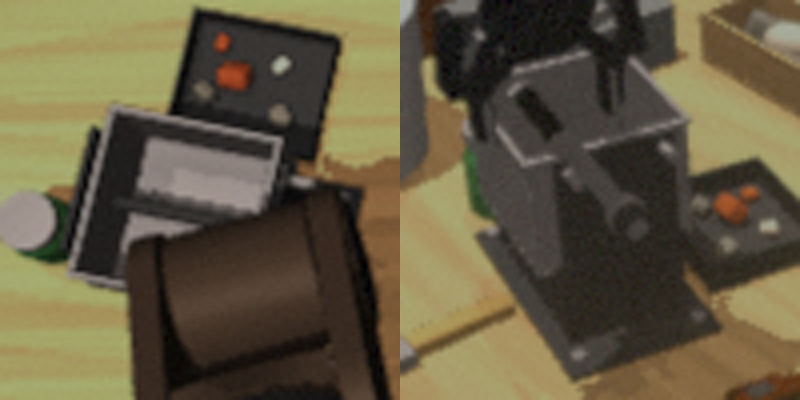

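The fingers straddle the rod in the side view, at (480,125) and (615,100) with the rod at (545,118). I'll grip it and swing.

```bash
python3 - <<'E'
from h import *
from fit import b2w,V
bot.grab(60)
s=bot.sense();print(s['grip_width'],s['wrist_force'].round(1),s['tool_pos'])
if .013<s['grip_width']<.02:
  for a in np.linspace(-.4,.5,10):
    p=b2w(V,(150*np.sin(a),-88,130+150*np.cos(a)-17))
    bot.movel(list(p),max_speed=.12); s=bot.sense()
    print(round(a,2),s['grip_width'].__round__(4),s['wrist_force'].round(1),s['wrist_torque'].round(1),round(s['clock'],2))
    if np.linalg.norm(s['wrist_force'])>45: break
E
```

```text
0.013935908575552346 [-5.9  1.7  4.7] [0.41675717 0.17589848 0.24504879]
-0.4 0.0138 [-12.4   2.5  12.3] [ 0.5  2.2 -0.1] 15.22
-0.3 0.0137 [-9.1 -0.1  9.5] [-0.   1.6 -0.1] 15.49
-0.2 0.0139 [-10.6  -1.1  16.2] [-0.1  1.9  0. ] 15.77
-0.1 0.0141 [-10.1   0.5  11. ] [ 0.1  2.  -0.1] 16.04
0.0 0.0139 [-8.6 -1.6  7.2] [-0.2  1.4 -0. ] 16.32
0.1 0.0137 [-7.9 -3.9 11.8] [-0.4  1.3 -0.1] 16.59
0.2 0.0139 [-8.9 -0.2  8.5] [-0.1  1.7 -0.1] 16.87
0.3 0.0138 [-7.  -2.2 12.6] [-0.2  1.6 -0.1] 17.14
0.4 0.014 [-9.4 -1.8 11.4] [-0.   2.  -0.1] 17.42
0.5 0.014 [-12.2  -0.8  10. ] [-0.2  1.5 -0. ] 17.69
```

```bash
python3 - <<'E'
from h import *
from fit import b2w,V
for a in np.arange(.515,.60,.015):
    p=b2w(V,(150*np.sin(a),-88,130+150*np.cos(a)-17))
    bot.movel(list(p),max_speed=.05); bot.pause(.2); s=bot.sense()
    print(round(a,3),round(s['grip_width'],4),s['wrist_force'].round(1),s['wrist_torque'].round(1),s['tool_pos'].round(4),round(s['clock'],2))
    if np.hypot(*s['wrist_force'][:2])>32: break
a=[]
for n,x,y in(("top",120,130),("side",145,105)):
    a.append(cv2.resize(bot.capture(n)[y:y+100,x:x+100],None,fx=4,fy=4,interpolation=cv2.INTER_CUBIC))
cv2.imwrite("pics/l2.png",cv2.hconcat(a)[:,:,::-1])
E
```

```text
0.515 0.0141 [-20.5  -0.4  18. ] [-0.1  2.9 -0.1] [0.5575 0.1451 0.2447] 18.14
0.53 0.014 [-29.6   0.9  28.6] [ 0.1  4.5 -0.1] [0.5582 0.145  0.2443] 18.59
0.545 0.0138 [-38.2   2.1  38.4] [ 0.3  6.  -0.1] [0.5589 0.1448 0.2438] 19.04
```

View pics/l2.png

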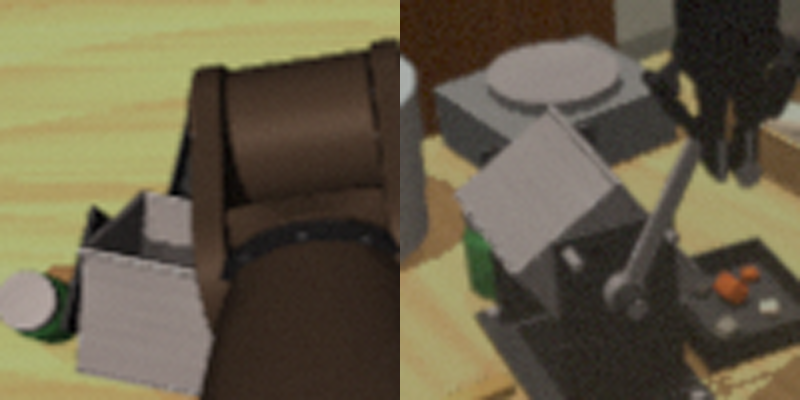

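The bin is tipped, the lever is held, and the force climbs linearly, so the lever is at its stop. I'll ease the push a little, check the rest of the bench, and hand in.

```bash
python3 - <<'E'
from h import *
from fit import b2w,V
a=.525;p=b2w(V,(150*np.sin(a),-88,130+150*np.cos(a)-17))
bot.movel(list(p),max_speed=.05);bot.pause(.5);s=bot.sense();print(s['wrist_force'],s['grip_width'],s['tool_pos'],s['clock'])
for n in("side","top"): cv2.imwrite(f"pics/{n}9.png",bot.capture(n)[:,:,::-1])
cv2.imwrite("pics/both9.png",cv2.resize(cv2.hconcat([cv2.imread("pics/side9.png"),cv2.imread("pics/top9.png")]),(800,300)))
E
```

```text
[-27.26016259   0.63893066  24.22582847] 0.013762095238440403 [0.5579318  0.1450223  0.24440032] 19.8917
```

View pics/side9.png

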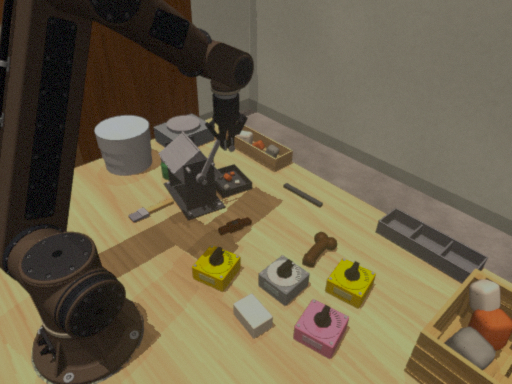

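View pics/top9.png

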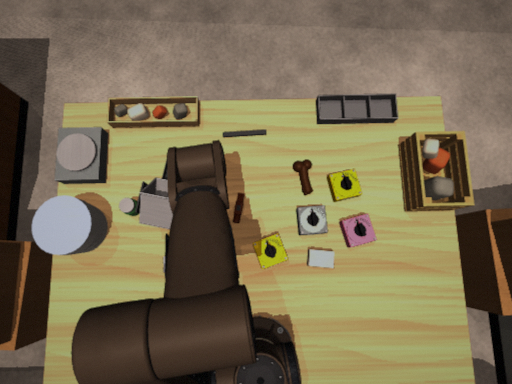

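The counter (top (312,218)) still reads zero. Everything loose is where it started, and the gripper holds the lever forward (side (222,145)).

```bash
python3 -c "
from cell import bot
bot.sign_off();print(bot.sense()['clock'])"
```

```text
the job is handed in; nothing more can be done
the job is handed in; nothing more can be done
```

The counter is back at zero, and the gripper is holding the lever forward at its stop. I handed the job in just after the 19.9 s mark.

- **Counter:** I turned the grey counter's knob about 57° anticlockwise until it met the stop, where the resisting torque rose to about 0.7 Nm. Pictures taken after release show the pointer on the zero line at the pin. It still read zero in the last top view.
- **Lever:** I gripped the rod from above with 60 N and swung it forward along its arc. The force climbed steadily beyond the expected stop angle, and the picture shows the bin tipped. I eased the push back slightly before handing in. The wrist force was then about 36 N, with the fingers closed on the rod at a reading of 13.8 mm (the rod is 16 mm, and the knob bar also read a little thin).
- **Other things:** by eye, the last views show the loose things where they started. In the top view the arm hid the brush, so I checked that one only from the side.
- **Mishaps:** one script stopped on a harmless print error during the first step of the knob turn, and I carried on from there. While the knob was gripped, the gripper sat slightly off its axis, and the side force reached about 20 N.

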